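# Feed the ring roller down by one turn

## Robot

A 6-joint arm with a two-finger parallel gripper is mounted at the origin on the work surface. World frame = base frame: x ahead of the robot, y to its left, z up, the work surface at z = 0. Lengths are in m, angles in rad, forces in N, time in s.
With the tool pointing down it reaches from about 0.35 to 0.775 m from the base axis. Payload 5.5 kg.
Tool frame: the origin (TCP) lies at the very end of the fingers, on their centre line; the grasp point (between the pads) lies 19 mm behind it; z points along the fingers, y is the line along which they close (so a half turn about z gives the same grasp; the last joint's range is limited). The gripper opens to 85 mm and grips with 20 to 120 N. Pads are 22 mm wide; open, the fingers measure 114 mm over their backs; the gripper's body (76 mm by 85 mm) begins 54 mm behind the grasp point. The pads swing forward as they close: fully open they stand 13 mm farther back than shut.
Start: joints at [-1.399, 0.313, 0.046, 1.304, 0, 1.431], TCP at [0.176, -0.547, 0.231] pointing down, gripper open.
Joint ranges: [-2.76, 2.76], [-0.86, 1.69], [-1.03, 1.26], [-2.2, 2.34], [-1.47, 1.5], [-3.14, 3.14]. Speed limits (rad/s): [2.57, 2.57, 3.14, 3.14, 3.14, 3.14].

## Interface

Orientations are given as a unit quaternion [w, x, y, z].
In Python, from workcell import env, cams, ticket, spotter gives the robot as it stands.
- The arm moves only by the tool jog_arm, never from a script. Its argument "increments" is a list that holds one entry, the list of rows, each a list of 7 numbers: the shift along the tool's x, y, z in units of 0.25 m (1.0 is 0.25 m), then the turn, a rotation vector about the tool's x, y, z in units of 180 degrees (1.0 is 180 degrees), then the closure in counts, from 0 (fully open) to 255 (shut). A call has 1 to 20 rows; each row shifts and turns the commanded pose from where the row before left it, along the tool's axes as they then stand; what a row does not reach is not made up. A row lasts 1/10 s, in which the tool goes at most 50 mm and 8.59 degrees, less where a joint would pass 70% of its speed; a pose out of reach is approached as far as the arm can. A call with a number of a shift or a turn outside -1 to 1 is refused whole. A call with a gripper value outside its range is refused whole. The fingers move at their own pace and stop on an object; "force" is the grip in N (left out, the last holds). Time passes only in rows, so rows that do not move let the fingers close. It gives the time, the measured TCP pose, the force, the opening and the grip force at its end, in the units of the state.
- env.get_state(): the state, without advancing time (a new reading comes with each control period).
- cams.read_camera(name): name is "scene" or "side" or "wrist"; returns a dict with "pixels" (384x512x3 uint8, red, green, blue), "fx", "fy", "cx", "cy" (pixels), "xyz" and "attitude" of the camera in the world; the wrist camera has in their place "mount" (4x4, takes a point from camera to tool coordinates, whose origin is the TCP and whose axes are the flange's). Camera axes: x right, y down, z forward; pixel columns grow to the right and rows downward; lengths in m; the calibration is good to about 2 mm. A picture is of the moment at which its call begins: read the wrist's pose just before it. There is no depth.
- ticket.hand_in(): hands the job in; it is judged then, once.
Trained networks look in the newest picture that a camera, given by its name, has taken for a name from the list of things; names that differ only in an ending like _2 or _b are one class to them, and where a whole thing is asked for, a point or a joint stands for the part that bears it (a point fixed in the world has none). Each returns a list of dicts, best first, with "conf" (0 to 1); they miss things now and then, are a little off and sometimes report something else, mostly with a low value. They report only what shows in the picture. A call takes as long as a camera call.
- spotter.find_in(target, camera): "uv" ([column, row] in pixels, amid what is visible of it).
- spotter.cut_out(target, camera): "region" (384x512 bool, what is visible of it) and "uv" ([column, row] in pixels, amid what is visible of it).
- spotter.landmark_of(target, camera): "uv" ([column, row] in pixels: a listed point, or the origin of a listed thing).
The state is a dict: "clock": time; "joint_pos": joint angles; "qvel": joint speeds; "tau": joint torques, N m; "tcp_pos": TCP position; "orientation": TCP orientation; "wrist_force": force on the tool from outside, world axes, zero at the start; "ft_torque": the same for the moment, N m; "finger_gap": finger opening in m; "grip_force": force on a finger pad.
Only numpy, scipy, OpenCV 4.12 (cv2) and the standard library are available. Lean on these libraries where they do the work, as an engineer would, in place of code of your own. Each camera call takes 0.05 s, during which the arm holds its last target. There are 200 camera calls.

## Task

The ring just rolled came out too wide, so set the bench ring roller for its next pass: gently push the feed wheel on top round clockwise (seen from above) by its upright red handle, through exactly one full turn, so that the handle stands again where it started. Push with the outside of the fingertips, without taking the handle between the fingers or forcing it, then leave the wheel at rest and stand clear; leave the ring, spanner, oil bottle and tape measure on the bench where they are.

Things in the scene. Friction and masses are not known exactly. Their poses are not given: they have to be found in the camera images.
- ring_roller: Green bench ring roller bolted to the bench (it does not move): base plate 200 x 260 mm and 12 mm thick, two cheek plates with three steel rolls between them, a bridge 106 x 150 mm whose top is 171 mm above the bench, and the feed wheel above that. Origin at the centre of the base's underside, z up, directly below the wheel's axis. A black drive crank sticks out at the far (+x, -y) corner, up to 165 mm along x and 185 mm along -y, below 95 mm high; it is not used here.
- wheel_centre (a point): Centre of the feed wheel, on its vertical axis, at the height of the middle of its rim, 210 mm above the bench. The wheel is dark grey cast aluminium with three spokes, about 0.55 kg; its rim is a round bar 17 mm thick on a circle of 72 mm radius (161 mm over all), top of the rim 219 mm above the bench; the nut on the hub reaches 223 mm.
- feed_handle: The upright red handle, a slightly barrel-shaped grip standing on the wheel's rim over the end of one spoke, 72 mm from the wheel's axis. It is 64 mm tall and 27 mm across (20 mm at its ends) and turns freely on its own pin. Origin at its centre, half-way up, 257 mm above the bench; it reaches from 225 to 289 mm. It goes round with the wheel. Pushing it round takes about 3 to 5 N at the handle.
- feed_wheel (a joint): Angle of the feed wheel in rad, growing as it turns clockwise seen from above; one turn is 6.283 and feeds the top roll down by 4 mm. It starts anywhere between -2.6 and 2.6 and is free to turn between -4.5 and 14. The wheel is stiff enough to stay where it is left and does not coast.
- ring_mid (a point): Centre of a loose rolled ring of steel flat bar lying flat on the bench, 140 mm across outside, 130 mm inside, 25 mm high (this point 12.5 mm above the bench). To be left alone.
- spanner: Loose steel spanner 200 mm long lying on the bench, along its own x axis. Origin under its middle. To be left alone.
- oil_mid (a point): Middle (75 mm above the bench) of a loose yellow oil bottle with a white cap, 54 mm across and 150 mm tall, standing upright. To be left alone.
- tape_mid (a point): Middle (33 mm above the bench) of a loose yellow and black tape measure, 36 x 70 x 66 mm tall, standing on the bench. To be left alone.

How it is judged:
On the way, in this order (a step that is already met when the one before it is completed fails the run):
1. the handle is being pushed round by the fingers on the side of the wheel away from its start (distance of feed_handle from where it was at the start of the episode above 0.1 m and contact force between the fingers and feed_handle above 0.3 N), for 0.05 s.
2. one whole clockwise turn is made: the handle is back where it started (distance of feed_handle from where it was at the start of the episode below 0.014 m and value of joint feed_wheel between 3.2 and 9.4 rad), for 0.2 s.
At the end, for the whole second after the job is handed in: The feed wheel has made one clockwise turn, no more and no less: its handle stands within 14 mm (about 11 degrees) of where it started, and the wheel is at rest; the ring, spanner, oil bottle and tape measure lie within 15 mm of where they were (all of step 2 and velocity of joint feed_wheel between -0.05 and 0.05 rad/s and distance of each of ring_mid, spanner, oil_mid, tape_mid from where it was at the start of the episode below 0.015 m); the robot touches nothing.
It fails at once if the handle is taken between the fingers (the grasp point lies within its body, under 16 mm from its axis and below its top, while the fingers touch it) (horizontal distance between the grasp point and feed_handle below 0.016 m and z of the grasp point in the frame of feed_handle below 0.032 m and contact force between the fingers and feed_handle above 0.5 N).
It fails at once if the handle is gripped hard or forced (more than 40 N from the fingers) (contact force between the fingers and feed_handle above 40 N).
It fails at once if a bystander is knocked, lifted or carried (ring, spanner, oil bottle or tape measure moved by more than 15 mm) (distance of any of ring_mid, spanner, oil_mid, tape_mid from where it was at the start of the episode above 0.015 m).
It also fails if it takes over 64 s, if anything falls off the work surface, if the arm or the gripper's body presses on something with over 40 N, if the wrist force passes 120 N, or if a joint passes its speed limit or range.

## Working session

There is one attempt and no reset: what is moved stays moved. The work goes in short steps, Python scripts to look and compute and a tool call to move; the robot and the scene stay as the last step left them, time stands still between calls to the robot, and variables do not carry over. Pictures are saved under pics/ and viewed, at most 10 in all, crops included, and the job is handed in when it is done.

Besides the shell and the picture viewer there is one more tool, called after "Emit:" as name(argument=value, ...), one argument or row to a line, values as JSON. jog_arm: Moves the arm, as the interface text tells. Shifts and turns lie within -1 to 1; 1 stands for 0.25 m of shift or 180 degrees of turn. Its arguments: {"type":"object","properties":{"increments":{"type":"array"},"force":{"type":"number"}},"required":["increments"]}

```bash
mkdir -p pics; cat > h.py <<'E'
import numpy as np, cv2
from scipy.spatial.transform import Rotation as R
from scipy.optimize import least_squares
from workcell import env, cams, ticket, spotter
def rot(q): return R.from_quat([q[1],q[2],q[3],q[0]]).as_matrix()
def cam(name):
    s=env.get_state(); c=cams.read_camera(name)
    if name=="wrist":
        T=np.eye(4);T[:3,:3]=rot(s["orientation"]);T[:3,3]=s["tcp_pos"]
        M=T@np.array(c["mount"])
    else:
        M=np.eye(4);a=np.array(c["attitude"]);M[:3,:3]=a if a.shape==(3,3) else rot(a);M[:3,3]=c["xyz"]
    c["M"]=M; return c
def ray(c,uv):
    d=c["M"][:3,:3]@np.array([(uv[0]-c["cx"])/c["fx"],(uv[1]-c["cy"])/c["fy"],1]);return c["M"][:3,3],d/np.linalg.norm(d)
def at_z(c,uv,z):
    o,d=ray(c,uv);return o+d*(z-o[2])/d[2]
E
python3 - <<'E'
from h import *
s=env.get_state();print(s)
Z=dict(wheel_centre=.21,feed_handle=.257,ring_roller=0,ring_mid=.0125,spanner=0,oil_mid=.075,tape_mid=.033)
for n in ["scene","side","wrist"]:
    c=cam(n);cv2.imwrite(f"pics/{n}0.png",c["pixels"][:,:,::-1]);print(n,c["M"][:3,3].round(3),c["M"][:3,2].round(2))
    for t,z in Z.items():
        for r in spotter.landmark_of(t,n)[:2]: print(t,np.round(r["uv"],1),round(r["conf"],2),at_z(c,r["uv"],z).round(4))
E
```

```text
{'clock': 0.0, 'joint_pos': array([-1.39858978e+00,  3.14048693e-01,  4.49568393e-02,  1.30360657e+00,
        1.95823159e-05,  1.43119859e+00]), 'qvel': array([ 3.07567058e-04, -1.43173315e-03, -7.06888425e-05,  9.29219742e-04,
       -1.58617137e-03,  1.11580072e-03]), 'tau': array([ 7.92807987e-04, -4.80628145e+01,  2.98533118e+01,  1.92898972e-02,
       -5.17906426e-05,  3.46697220e-06]), 'tcp_pos': array([ 0.17630348, -0.54675376,  0.23037236]), 'orientation': array([-9.51083177e-04,  9.87871410e-01,  1.55271287e-01, -5.71576451e-06]), 'wrist_force': array([ 0.67111087, -0.17032273,  0.02158649]), 'ft_torque': array([-0.00242179,  0.00117206, -0.04931256]), 'grip_force': 0.0, 'finger_gap': 0.08559269215942904}
scene [1.144 0.201 0.977] [-0.58 -0.15 -0.8 ]
wheel_centre [236.5 169.5] 0.66 [ 0.5117 -0.0385  0.21  ]
feed_handle [237.6 177.2] 0.55 [ 0.5759 -0.0124  0.257 ]
ring_roller [239. 206.] 0.73 [ 0.495  -0.0437 -0.    ]
ring_mid [305.5 237.7] 0.92 [0.5618 0.2018 0.0125]
spanner [182.1 169.6] 0.49 [ 0.3966 -0.2976  0.    ]
oil_mid [217.3 157.2] 0.46 [ 0.3647 -0.1637  0.075 ]
tape_mid [224.3 253.5] 0.87 [ 0.697  -0.0241  0.033 ]
side [0.326 0.796 0.692] [ 0.22 -0.81 -0.55]
wheel_centre [274.6 170.1] 0.65 [ 0.5044 -0.0258  0.21  ]
feed_handle [245.3 153.3] 0.68 [ 0.5724 -0.0038  0.257 ]
ring_roller [268.7 232.2] 0.79 [ 0.5177 -0.0422  0.    ]
spanner [326.9 195.7] 0.57 [ 0.3851 -0.2726  0.    ]
oil_mid [335.9 194.3] 0.73 [ 0.3549 -0.1712  0.075 ]
tape_mid [204.  214.9] 0.79 [ 0.7017 -0.0259  0.033 ]
wrist [ 0.252 -0.523  0.374] [-0.29 -0.1  -0.95]
```

```bash
python3 - <<'E'
import cv2,numpy as np
a=cv2.imread("pics/scene0.png")[90:290,130:390];b=cv2.imread("pics/side0.png")[90:290,150:410]
cv2.imwrite("pics/m0.png",np.vstack([cv2.resize(a,(390,300),interpolation=2),cv2.resize(b,(390,300),interpolation=2)]))
E
```

```text
(no output)
```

View pics/m0.png

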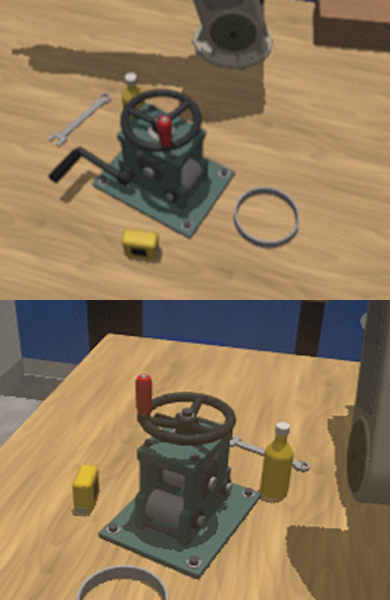

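The scene crop shows the red handle at about (239,177) on the near side of the wheel, with the wheel centre at about (237,170). In the side view the handle is at about (246,153). Both agree with the networks. I'll lift the arm, close the fingers and look from above.

Emit:
jog_arm(
  increments=[
    [[0,0,-0.17,0,0,0,255],[0,0,-0.17,0,0,0,255],[0,0,-0.17,0,0,0,255],[0,0,-0.17,0,0,0,255],[0.107,-0.094,0,0,0,0,255],[0.107,-0.094,0,0,0,0,255],[0.107,-0.094,0,0,0,0,255],[0.107,-0.094,0,0,0,0,255],[0.107,-0.094,0,0,0,0,255],[0.107,-0.094,0,0,0,0,255],[0.107,-0.094,0,0,0,0,255],[0.107,-0.094,0,0,0,0,255],[0.107,-0.094,0,0,0,0,255],[0.107,-0.094,0,0,0,0,255],[0.107,-0.094,0,0,0,0,255],[0.107,-0.094,0,0,0,0,255],[0.107,-0.094,0,0,0,0,255],[0.107,-0.094,0,0,0,0,255],[0.107,-0.094,0,0,0,0,255],[0.107,-0.094,0,0,0,0,255]],
  ],
  force=20,
)

```text
clock: 3.2
tcp_pos: [0.469, -0.0567, 0.4015]
orientation: [0.0, 0.988, 0.155, 0.0]
wrist_force: [0.5, 0.0, 0.1]
finger_gap: -0.0002
grip_force: 0.0
```

```bash
python3 - <<'E'
from h import *
s=env.get_state();print(s["tcp_pos"],s["orientation"],s["finger_gap"],s["joint_pos"],s["wrist_force"])
Z=dict(wheel_centre=.21,feed_handle=.257,ring_roller=0)
c=cam("wrist");cv2.imwrite("pics/w1.png",c["pixels"][:,:,::-1]);print(c["M"][:3,3],c["fx"])
for t,z in Z.items():
    for r in spotter.landmark_of(t,"wrist")[:2]: print(t,np.round(r["uv"],1),round(r["conf"],2),at_z(c,r["uv"],z).round(4))
E
```

```text
[ 0.46895375 -0.05671451  0.40149955] [2.14873280e-04 9.87862755e-01 1.55328873e-01 2.68362889e-04] -0.0001823560632543535 [-2.90432066e-01  1.21635892e-01  2.16976626e-01  1.66546740e+00
 -1.55923674e-04  2.53923980e+00] [0.5289057  0.00072551 0.0865602 ]
[ 0.54411919 -0.03225025  0.54436829] 331.1304045238462
wheel_centre [249.3 118.9] 0.95 [ 0.513  -0.0406  0.21  ]
feed_handle [236.5  37.9] 0.94 [ 0.5741 -0.0105  0.257 ]
feed_handle [244.4 122.5] 0.6 [ 0.5132 -0.0364  0.257 ]
```

View pics/w1.png

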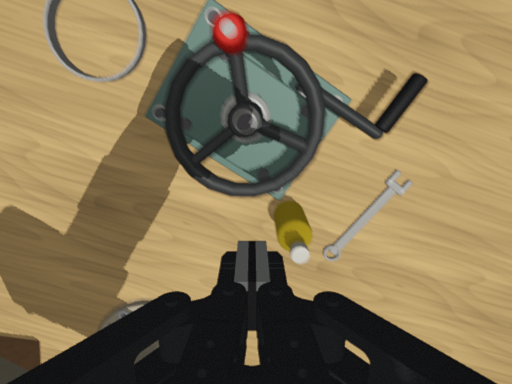

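From above, the handle is at about (230,33), the hub at about (245,120), and the fingers are shut. The bench things are all far below my path. I'll put the fingertips on the counter-clockwise side of the handle, with a gap.

Emit:
jog_arm(
  increments=[
    [[0.095,-0.058,0,0,0,0,255],[0.095,-0.058,0,0,0,0,255],[0.095,-0.058,0,0,0,0,255],[0.095,-0.058,0,0,0,0,255],[0,0,0,0,0,0,255],[0,0,0.146,0,0,0,255],[0,0,0.146,0,0,0,255],[0,0,0.146,0,0,0,255],[0,0,0.146,0,0,0,255],[0,0,0,0,0,0,255]],
  ],
)

```text
clock: 4.4
tcp_pos: [0.5368, 0.025, 0.2503]
orientation: [-0.001, 0.988, 0.154, -0.005]
wrist_force: [-0.3, 0.8, -0.3]
finger_gap: 0.0
grip_force: 0.0
```

```bash
cat >> h.py <<'E'
C=np.array([.510,-.037]); H=np.array([.5755,-.0085]); RAD=.072
def rows(a0,a1,n,start=None):
    s=env.get_state();Rm=rot(s["orientation"]);p=np.array(s["tcp_pos"] if start is None else start);out=[]
    for a in np.radians(np.linspace(a0,a1,n+1)[1:]):
        t=np.array([C[0]+RAD*np.cos(a),C[1]+RAD*np.sin(a),.255])
        d=np.round(Rm.T@(t-p)/.25,3);p=p+Rm@d*.25
        out.append([*map(float,d),0,0,0,255])
    return out
def ang(p): return np.degrees(np.arctan2(p[1]-C[1],p[0]-C[0])),np.hypot(p[0]-C[0],p[1]-C[1])
E
python3 - <<'E'
from h import *
s=env.get_state();print(s["tcp_pos"],s["wrist_force"],ang(s["tcp_pos"]))
c=cam("scene");d=cam("side")
cv2.imwrite("pics/c2.png",np.vstack([cv2.resize(k["pixels"][110:230,180:320],(560,300+0))[:, :, ::-1] for k in (c,d)])[:600])
print(rows(63.5,48.5,5));print(rows(48.5,40.5,4,[*(C+RAD*np.array([np.cos(np.radians(48.5)),np.sin(np.radians(48.5))])),.255]))
E
```

```text
[0.53683148 0.02501577 0.25025752] [-0.26704785  0.80683459 -0.31875543] (np.float64(66.60399604278953), np.float64(0.06757132398375686))
[[0.02, 0.004, 0.004, 0, 0, 0, 255], [0.01, 0.011, 0.0, 0, 0, 0, 255], [0.009, 0.012, 0.0, 0, 0, 0, 255], [0.009, 0.012, 0.0, 0, 0, 0, 255], [0.008, 0.013, 0.0, 0, 0, 0, 255]]
[[0.005, 0.009, -0.0, 0, 0, 0, 255], [0.005, 0.009, -0.0, 0, 0, 0, 255], [0.004, 0.009, -0.0, 0, 0, 0, 255], [0.004, 0.009, -0.0, 0, 0, 0, 255]]
```

View pics/c2.png

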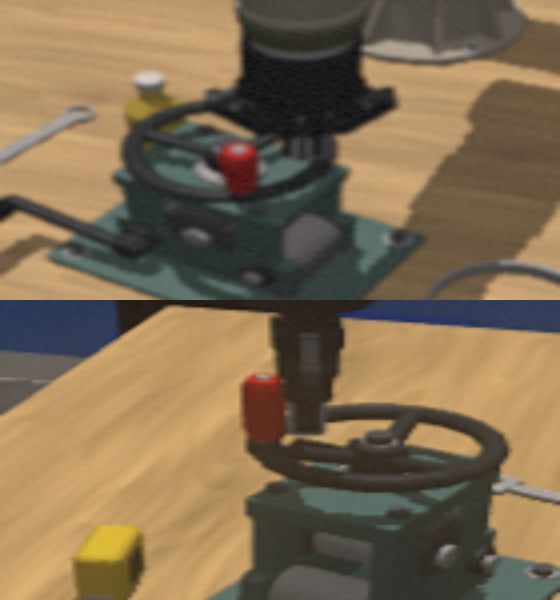

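Emit:
jog_arm(
  increments=[
    [[0,0,-0.03,0,0,0,255],[0,0,0,0,0,0,255],[0,0,0,0,0,0,255],[0,0,0,0,0,0,255]],
  ],
)

```text
clock: 4.9
tcp_pos: [0.5417, 0.0261, 0.2639]
orientation: [0.0, 0.988, 0.155, 0.001]
wrist_force: [-0.1, -0.1, -0.5]
finger_gap: -0.0002
grip_force: 0.0
```

```bash
python3 - <<'E'
from h import *
s=env.get_state();print(s["tcp_pos"],s["orientation"],s["qvel"].round(4),s["wrist_force"],ang(s["tcp_pos"]))
E
```

```text
[0.54166704 0.02613346 0.26387236] [3.20627383e-04 9.87865955e-01 1.55305443e-01 9.85536119e-04] [-0.0004  0.0065 -0.017  -0.0041 -0.0006  0.0011] [-0.05035535 -0.14811637 -0.45147332] (np.float64(63.36216614621393), np.float64(0.07063027242705018))
```

Emit:
jog_arm(
  increments=[
    [[0.012,0.011,0,0,0,0,255],[0.011,0.011,0,0,0,0,255],[0.009,0.012,0,0,0,0,255],[0.009,0.012,0,0,0,0,255],[0.008,0.013,0,0,0,0,255],[0,0,0,0,0,0,255],[0,0,0,0,0,0,255]],
  ],
)

```text
clock: 5.6
tcp_pos: [0.5572, 0.0158, 0.2626]
orientation: [0.0, 0.988, 0.155, -0.0]
wrist_force: [0.4, 0.1, -0.2]
finger_gap: -0.0004
grip_force: 0.0
```

Emit:
jog_arm(
  increments=[
    [[0.003,0.006,0,0,0,0,255],[0,0,0,0,0,0,255],[0,0,0,0,0,0,255]],
  ],
)

```text
clock: 5.9
tcp_pos: [0.5581, 0.0151, 0.2627]
orientation: [-0.0, 0.988, 0.155, -0.0]
wrist_force: [-1.0, 2.1, 0.5]
finger_gap: 0.0001
grip_force: 1.2
```

Emit:
jog_arm(
  increments=[
    [[0.003,0.006,0,0,0,0,255],[0,0,0,0,0,0,255],[0,0,0,0,0,0,255]],
  ],
)

```text
clock: 6.2
tcp_pos: [0.5595, 0.0137, 0.2627]
orientation: [-0.0, 0.988, 0.155, -0.0]
wrist_force: [-0.6, 3.5, -0.5]
finger_gap: 0.0001
grip_force: 1.5
```

Emit:
jog_arm(
  increments=[
    [[0.003,0.006,0,0,0,0,255],[0,0,0,0,0,0,255],[0,0,0,0,0,0,255]],
  ],
)

```text
clock: 6.5
tcp_pos: [0.5609, 0.0122, 0.2627]
orientation: [0.0, 0.988, 0.155, 0.0]
wrist_force: [-1.1, 1.2, -0.7]
finger_gap: -0.0001
grip_force: 1.2
```

Emit:
jog_arm(
  increments=[
    [[0.003,0.006,0,0,0,0,255],[0,0,0,0,0,0,255],[0,0,0,0,0,0,255]],
  ],
)

```text
clock: 6.8
tcp_pos: [0.5621, 0.011, 0.2628]
orientation: [0.0, 0.988, 0.155, 0.0]
wrist_force: [-0.0, 1.8, -0.8]
finger_gap: 0.0004
grip_force: 1.1
```

```bash
sed -i 's/,\.255\])$/,.262])/' h.py; python3 - <<'E'
from h import *
p=[.5625,.0107,.262]; print(ang(p), ang([.558,.0152]))
r=rows(42.6,42.6-3.6*80,80,p)
for k in range(0,80,20): print([x[:3] for x in r[k:k+20]])
E
grep -n 262 h.py
```

```text
(np.float64(42.25738864251841), np.float64(0.070933348997492)) (np.float64(47.40021446085662), np.float64(0.07091431449291465))
[[0.01, 0.013, 0.0], [0.006, 0.017, 0.0], [0.005, 0.018, 0.0], [0.004, 0.018, 0.0], [0.003, 0.017, 0.0], [0.001, 0.018, 0.0], [0.001, 0.019, 0.0], [-0.001, 0.018, 0.0], [-0.002, 0.018, 0.0], [-0.003, 0.017, 0.0], [-0.004, 0.018, 0.0], [-0.005, 0.017, 0.0], [-0.006, 0.017, 0.0], [-0.008, 0.017, 0.0], [-0.008, 0.016, 0.0], [-0.009, 0.015, 0.0], [-0.011, 0.015, 0.0], [-0.011, 0.015, 0.0], [-0.012, 0.013, 0.0], [-0.013, 0.013, 0.0]]
[[-0.014, 0.012, 0.0], [-0.014, 0.011, 0.0], [-0.015, 0.01, 0.0], [-0.016, 0.009, 0.0], [-0.016, 0.008, 0.0], [-0.017, 0.007, 0.0], [-0.017, 0.006, 0.0], [-0.017, 0.005, 0.0], [-0.018, 0.004, 0.0], [-0.018, 0.002, 0.0], [-0.018, 0.002, 0.0], [-0.018, 0.0, 0.0], [-0.018, -0.001, 0.0], [-0.018, -0.001, 0.0], [-0.018, -0.003, 0.0], [-0.017, -0.004, 0.0], [-0.018, -0.006, 0.0], [-0.017, -0.006, 0.0], [-0.016, -0.007, 0.0], [-0.016, -0.009, 0.0]]
[[-0.016, -0.009, 0.0], [-0.015, -0.01, 0.0], [-0.014, -0.011, 0.0], [-0.013, -0.012, 0.0], [
[... 194 characters left out ...]
0.017, -0.0], [-0.004, -0.018, -0.0], [-0.002, -0.018, -0.0], [-0.002, -0.018, -0.0], [-0.0, -0.018, -0.0], [0.0, -0.018, -0.0], [0.002, -0.018, -0.0], [0.003, -0.018, -0.0]]
[[0.004, -0.018, -0.0], [0.005, -0.017, -0.0], [0.007, -0.017, -0.0], [0.007, -0.017, -0.0], [0.008, -0.016, -0.0], [0.01, -0.015, -0.0], [0.01, -0.015, -0.0], [0.011, -0.014, -0.0], [0.012, -0.014, -0.0], [0.013, -0.012, -0.0], [0.014, -0.012, -0.0], [0.014, -0.011, -0.0], [0.015, -0.01, -0.0], [0.016, -0.009, -0.0], [0.016, -0.008, -0.0], [0.017, -0.007, -0.0], [0.017, -0.006, -0.0], [0.017, -0.005, -0.0], [0.018, -0.004, -0.0], [0.018, -0.003, -0.0]]
22:        t=np.array([C[0]+RAD*np.cos(a),C[1]+RAD*np.sin(a),.262])
```

Emit:
jog_arm(
  increments=[
    [[0.008,0.013,0,0,0,0,255],[0.006,0.017,0,0,0,0,255],[0.005,0.018,0,0,0,0,255],[0.004,0.018,0,0,0,0,255],[0.003,0.017,0,0,0,0,255],[0.001,0.018,0,0,0,0,255],[0.001,0.019,0,0,0,0,255],[-0.001,0.018,0,0,0,0,255],[-0.002,0.018,0,0,0,0,255],[-0.003,0.017,0,0,0,0,255],[-0.004,0.018,0,0,0,0,255],[-0.005,0.017,0,0,0,0,255],[-0.006,0.017,0,0,0,0,255],[-0.008,0.017,0,0,0,0,255],[-0.008,0.016,0,0,0,0,255],[-0.009,0.015,0,0,0,0,255],[-0.011,0.015,0,0,0,0,255],[-0.011,0.015,0,0,0,0,255],[-0.012,0.013,0,0,0,0,255],[-0.013,0.013,0,0,0,0,255]],
  ],
)

```text
clock: 8.8
tcp_pos: [0.5714, -0.0723, 0.2629]
orientation: [-0.0, 0.988, 0.155, -0.0]
wrist_force: [1.7, 2.6, -1.2]
finger_gap: 0.0002
grip_force: 1.8
```

```bash
python3 - <<'E'
from h import *
s=env.get_state();print(s["tcp_pos"],s["wrist_force"],ang(s["tcp_pos"]))
for n in ["scene","side"]:
    c=cam(n);cv2.imwrite(f"pics/{n}3.png",c["pixels"][:,:,::-1])
    for r in spotter.landmark_of("feed_handle",n)[:2]: p=at_z(c,r["uv"],.257);print(n,r["uv"],r["conf"],p,ang(p))
E
```

```text
[ 0.57139865 -0.07230905  0.26286675] [ 1.74705153  2.5564507  -1.22797185] (np.float64(-29.90228878977278), np.float64(0.07082742302038113))
scene [210.3, 167.8] 0.63 [ 0.56508676 -0.09500638  0.257     ] (np.float64(-46.47882625223742), np.float64(0.07999557257694664))
side [266.1, 138.8] 0.67 [ 0.54486075 -0.09519348  0.257     ] (np.float64(-59.07632399131741), np.float64(0.06783622613479812))
```

The handle is moving ahead of the fingertips at about 3 N, so I'll continue.

Emit:
jog_arm(
  increments=[
    [[-0.014,0.012,0,0,0,0,255],[-0.014,0.011,0,0,0,0,255],[-0.015,0.01,0,0,0,0,255],[-0.016,0.009,0,0,0,0,255],[-0.016,0.008,0,0,0,0,255],[-0.017,0.007,0,0,0,0,255],[-0.017,0.006,0,0,0,0,255],[-0.017,0.005,0,0,0,0,255],[-0.018,0.004,0,0,0,0,255],[-0.018,0.002,0,0,0,0,255],[-0.018,0.002,0,0,0,0,255],[-0.018,0,0,0,0,0,255],[-0.018,-0.001,0,0,0,0,255],[-0.018,-0.001,0,0,0,0,255],[-0.018,-0.003,0,0,0,0,255],[-0.017,-0.004,0,0,0,0,255],[-0.018,-0.006,0,0,0,0,255],[-0.017,-0.006,0,0,0,0,255],[-0.016,-0.007,0,0,0,0,255],[-0.016,-0.009,0,0,0,0,255]],
  ],
)

```text
clock: 11.0
tcp_pos: [0.4943, -0.1075, 0.2628]
orientation: [0.0, 0.988, 0.155, -0.0]
wrist_force: [2.7, -1.0, 0.5]
finger_gap: 0.0
grip_force: 1.7
```

```bash
python3 - <<'E'
from h import *
s=env.get_state();print(s["tcp_pos"],s["wrist_force"],ang(s["tcp_pos"]))
im=[]
for n in ["scene","side"]:
    c=cam(n);im.append(cv2.resize(c["pixels"][110:230,180:320],(560,300))[:,:,::-1])
    for r in spotter.landmark_of("feed_handle",n)[:2]: p=at_z(c,r["uv"],.257);print(n,r["uv"],r["conf"],p,ang(p))
cv2.imwrite("pics/c4.png",np.vstack(im))
E
```

```text
[ 0.49432625 -0.10746189  0.26282538] [ 2.68404591 -0.97205182  0.50140948] (np.float64(-102.5408569769719), np.float64(0.07218409966134483))
scene [217.4, 146.2] 0.42 [ 0.48079693 -0.10490996  0.257     ] (np.float64(-113.26898191016483), np.float64(0.07392280890349008))
side [297.1, 141.6] 0.66 [ 0.46600974 -0.10178571  0.257     ] (np.float64(-124.17696487132051), np.float64(0.07830920701245446))
```

View pics/c4.png

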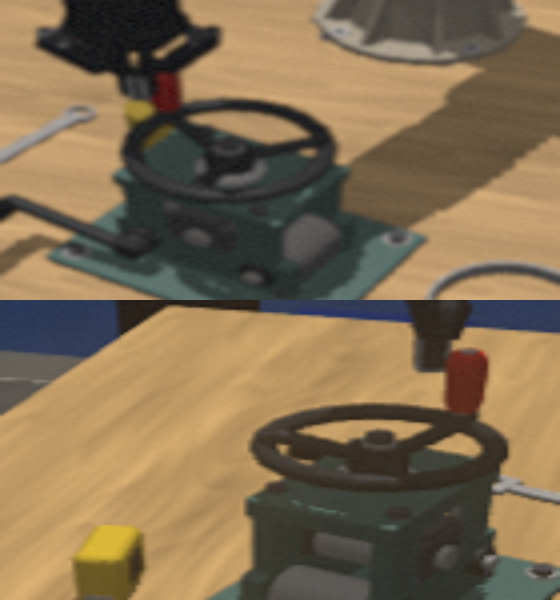

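The handle (scene crop about (165,92)) sits right beside the fingertips and leads them. I'll go on.

Emit:
jog_arm(
  increments=[
    [[-0.016,-0.009,0,0,0,0,255],[-0.015,-0.01,0,0,0,0,255],[-0.014,-0.011,0,0,0,0,255],[-0.013,-0.012,0,0,0,0,255],[-0.013,-0.013,0,0,0,0,255],[-0.012,-0.014,0,0,0,0,255],[-0.011,-0.014,0,0,0,0,255],[-0.01,-0.015,0,0,0,0,255],[-0.009,-0.016,0,0,0,0,255],[-0.008,-0.016,0,0,0,0,255],[-0.007,-0.017,0,0,0,0,255],[-0.006,-0.017,0,0,0,0,255],[-0.005,-0.017,0,0,0,0,255],[-0.004,-0.018,0,0,0,0,255],[-0.002,-0.018,0,0,0,0,255],[-0.002,-0.018,0,0,0,0,255],[0,-0.018,0,0,0,0,255],[0,-0.018,0,0,0,0,255],[0.002,-0.018,0,0,0,0,255],[0.003,-0.018,0,0,0,0,255]],
  ],
)

```text
clock: 13.2
tcp_pos: [0.437, -0.0447, 0.2628]
orientation: [0.0, 0.988, 0.155, -0.0]
wrist_force: [-0.1, -3.3, -1.4]
finger_gap: -0.0001
grip_force: 1.7
```

Emit:
jog_arm(
  increments=[
    [[0.004,-0.018,0,0,0,0,255],[0.005,-0.017,0,0,0,0,255],[0.007,-0.017,0,0,0,0,255],[0.007,-0.017,0,0,0,0,255],[0.008,-0.016,0,0,0,0,255],[0.01,-0.015,0,0,0,0,255],[0.01,-0.015,0,0,0,0,255],[0.011,-0.014,0,0,0,0,255],[0.012,-0.014,0,0,0,0,255],[0.013,-0.012,0,0,0,0,255],[0.014,-0.012,0,0,0,0,255],[0.014,-0.011,0,0,0,0,255]],
  ],
)

```text
clock: 14.4
tcp_pos: [0.4511, 0.0066, 0.2627]
orientation: [-0.0, 0.988, 0.155, -0.0]
wrist_force: [-2.6, -2.8, -0.6]
finger_gap: 0.0003
grip_force: 1.6
```

```bash
python3 - <<'E'
from h import *
s=env.get_state();print(s["tcp_pos"],s["wrist_force"],ang(s["tcp_pos"]))
for n in ["scene","side","wrist"]:
    c=cam(n)
    for r in spotter.landmark_of("feed_handle",n)[:2]: p=at_z(c,r["uv"],.257);print(n,r["uv"],r["conf"],p,ang(p))
a=ang(s["tcp_pos"])[0]
if a<0:a+=360
n=int((a-57)//3.6); print(n,[x[:3] for x in rows(a,57,n,[*s["tcp_pos"][:2],.262])])
E
```

```text
[0.45112303 0.00663423 0.26266114] [-2.58218624 -2.79199053 -0.57288644] (np.float64(143.4575357881818), np.float64(0.07328330986061075))
scene [260.0, 156.7] 0.54 [0.48557034 0.02506682 0.257     ] (np.float64(111.48472482257782), np.float64(0.06670156017086386))
side [286.2, 163.1] 0.71 [0.4690415  0.01576086 0.257     ] (np.float64(127.82235997219651), np.float64(0.06679301702526617))
wrist [231.1, 206.0] 0.88 [0.47130143 0.02317823 0.257     ] (np.float64(122.74369102703776), np.float64(0.07154717836730749))
24 [[0.018, -0.006, 0.0], [0.016, -0.009, 0.0], [0.016, -0.008, 0.0], [0.017, -0.007, 0.0], [0.017, -0.006, 0.0], [0.017, -0.005, 0.0], [0.018, -0.004, 0.0], [0.018, -0.003, 0.0], [0.018, -0.001, 0.0], [0.018, -0.001, 0.0], [0.018, 0.001, 0.0], [0.018, 0.002, 0.0], [0.018, 0.003, 0.0], [0.017, 0.004, 0.0], [0.018, 0.005, 0.0], [0.017, 0.006, 0.0], [0.016, 0.008, 0.0], [0.016, 0.008, 0.0], [0.016, 0.009, 0.0], [0.015, 0.011, 0.0], [0.014, 0.011, 0.0], [0.013, 0.012, 0.0], [0.013, 0.013, 0.0], [0.012, 0.014, 0.0]]
```

Emit:
jog_arm(
  increments=[
    [[0.016,-0.008,0,0,0,0,255],[0.016,-0.009,0,0,0,0,255],[0.016,-0.008,0,0,0,0,255],[0.017,-0.007,0,0,0,0,255],[0.017,-0.006,0,0,0,0,255],[0.017,-0.005,0,0,0,0,255],[0.018,-0.004,0,0,0,0,255],[0.018,-0.003,0,0,0,0,255],[0.018,-0.001,0,0,0,0,255],[0.018,-0.001,0,0,0,0,255],[0.018,0.001,0,0,0,0,255],[0.018,0.002,0,0,0,0,255],[0.018,0.003,0,0,0,0,255],[0.017,0.004,0,0,0,0,255],[0.018,0.005,0,0,0,0,255],[0.017,0.006,0,0,0,0,255],[0.016,0.008,0,0,0,0,255],[0.016,0.008,0,0,0,0,255],[0.016,0.009,0,0,0,0,255],[0,0,0,0,0,0,255]],
  ],
)

```text
clock: 16.7
tcp_pos: [0.5288, 0.0322, 0.2626]
orientation: [0.0, 0.988, 0.155, 0.0]
wrist_force: [-1.8, -0.2, -0.1]
finger_gap: 0.0001
grip_force: 0.8
```

Emit:
jog_arm(
  increments=[
    [[0.014,0.011,0,0,0,0,255],[0.014,0.011,0,0,0,0,255],[0.012,0.012,0,0,0,0,255],[0,0,0,0,0,0,255],[0,0,0,0,0,0,255]],
  ],
)

```text
clock: 17.2
tcp_pos: [0.5409, 0.0273, 0.2628]
orientation: [0.0, 0.988, 0.155, 0.001]
wrist_force: [0.1, 0.7, -0.7]
finger_gap: -0.0004
grip_force: 0.3
```

```bash
python3 - <<'E'
from h import *
s=env.get_state();p=s["tcp_pos"];print(p,s["wrist_force"],ang(p))
for n in ["scene","side","wrist"]:
    c=cam(n)
    for r in spotter.landmark_of("feed_handle",n)[:2]: q=at_z(c,r["uv"],.257);print(n,r["uv"],r["conf"],q,ang(q))
print(rot(s["orientation"]).T@(np.array([.558,.0152,p[2]])-p)/.25)
E
```

```text
[0.54087429 0.02726488 0.26283824] [ 0.06152486  0.7442531  -0.73690984] (np.float64(64.33932951332339), np.float64(0.07129653972858539))
scene [242.1, 178.0] 0.68 [5.75145561e-01 1.18269932e-04 2.57000000e-01] (np.float64(29.673381103994906), np.float64(0.0749780639577866))
side [248.3, 155.3] 0.54 [0.5626413  0.00395858 0.257     ] (np.float64(37.8853923116605), np.float64(0.06669866546528187))
wrist [300.0, 222.9] 0.63 [0.56216261 0.00927394 0.257     ] (np.float64(41.57653355780418), np.float64(0.06972958766744129))
[0.05040711 0.0669383  0.00010291]
```

Emit:
jog_arm(
  increments=[
    [[0.009,0.009,0,0,0,0,255],[0.009,0.01,0,0,0,0,255],[0.008,0.01,0,0,0,0,255],[0.007,0.01,0,0,0,0,255],[0.006,0.01,0,0,0,0,255],[0.006,0.009,0,0,0,0,255],[0.004,0.007,0,0,0,0,255],[0,0,0,0,0,0,255],[0,0,0,0,0,0,255],[0,0,0,0,0,0,255]],
  ],
)

```text
clock: 18.5
tcp_pos: [0.5569, 0.0154, 0.2627]
orientation: [0.0, 0.988, 0.155, 0.0]
wrist_force: [0.1, 0.6, -0.3]
finger_gap: 0.0002
grip_force: 0.2
```

```bash
python3 - <<'E'
from h import *
s=env.get_state();p=s["tcp_pos"];print(p,s["wrist_force"],ang(p))
for n in ["scene","side","wrist"]:
    c=cam(n)
    if n!="wrist":
        o=cv2.imread(f"pics/{n}0.png")[:,:,::-1]
        for im in (o,c["pixels"]):
            a=im.astype(int);m=(a[...,0]>120)&(a[...,1]<70)&(a[...,2]<70);m[:100]=0;m[220:]=0;ys,xs=np.nonzero(m);print(n,m.sum(),xs.mean(),ys.mean(),xs.min(),xs.max())
    for r in spotter.landmark_of("feed_handle",n)[:1]: q=at_z(c,r["uv"],.257);print(n,r["uv"],r["conf"],q,ang(q))
print(rot(s["orientation"]).T@(np.array([.558,.0152,p[2]])-p)/.25)
E
```

```text
[0.55694635 0.01542646 0.26271294] [ 0.06268478  0.63949043 -0.30501312] (np.float64(48.15649125403411), np.float64(0.07037395341848512))
scene 27 239.14814814814815 171.03703703703704 235 243
scene 5 237.8 172.6 237 239
scene [238.4, 179.7] 0.61 [ 0.58365036 -0.00762337  0.257     ] (np.float64(21.745376380139575), np.float64(0.07929288886326043))
side 26 245.5 142.69230769230768 241 250
side 1 242.0 141.0 242 242
side [246.0, 155.9] 0.75 [0.56695756 0.00839003 0.257     ] (np.float64(38.551678205348125), np.float64(0.07283143593793444))
wrist [304.4, 233.9] 0.79 [ 0.57365146 -0.00651386  0.257     ] (np.float64(25.592290457597716), np.float64(0.07057558271638785))
[3.73403929e-03 2.15414647e-03 2.13120861e-06]
```

The fingertips are back where they first touched the handle. I'll back off counter-clockwise, rise, and compare with the start pictures.

Emit:
jog_arm(
  increments=[
    [[-0.004,-0.008,0,0,0,0,255],[-0.01,-0.02,0,0,0,0,255],[-0.015,-0.03,0,0,0,0,255],[-0.015,-0.03,0,0,0,0,255],[0,0,0,0,0,0,255],[0,0,-0.15,0,0,0,255],[0,0,-0.15,0,0,0,255],[0,0,-0.15,0,0,0,255],[0,0,-0.15,0,0,0,255],[-0.09,0.07,0,0,0,0,255],[-0.09,0.07,0,0,0,0,255],[-0.09,0.04,0,0,0,0,255],[-0.09,0.04,0,0,0,0,255],[0,0,0,0,0,0,255],[0,0,0,0,0,0,255]],
  ],
)

```text
clock: 20.3
tcp_pos: [0.4707, -0.0467, 0.4132]
orientation: [0.0, 0.988, 0.155, 0.001]
wrist_force: [-0.2, -1.2, 0.4]
finger_gap: 0.0003
grip_force: 0.0
```

```bash
python3 - <<'E'
from h import *
s=env.get_state();print(s["tcp_pos"],s["wrist_force"])
im=[]
for n in ["scene","side","wrist"]:
    c=cam(n)
    if n!="wrist":
        o=cv2.imread(f"pics/{n}0.png");im.append(np.hstack([cv2.resize(k[110:220,190:300],(300,300),interpolation=2) for k in (o,c["pixels"][:,:,::-1])]))
    for r in spotter.landmark_of("feed_handle",n)[:1]: q=at_z(c,r["uv"],.257);print(n,r["uv"],r["conf"],q,ang(q))
cv2.imwrite("pics/c6.png",np.vstack(im))
E
```

```text
[ 0.47072984 -0.04673643  0.41321993] [-0.20842543 -1.19174236  0.35387938]
scene [237.3, 177.6] 0.54 [ 0.57748373 -0.01273895  0.257     ] (np.float64(19.773999839866857), np.float64(0.07171228805666184))
side [246.6, 153.7] 0.74 [ 0.56882549 -0.00267479  0.257     ] (np.float64(30.263949610332418), np.float64(0.06810769485493255))
wrist [245.4, 43.9] 0.69 [ 0.57543195 -0.00728942  0.257     ] (np.float64(24.42129607581351), np.float64(0.0718613825376266))
```

View pics/c6.png

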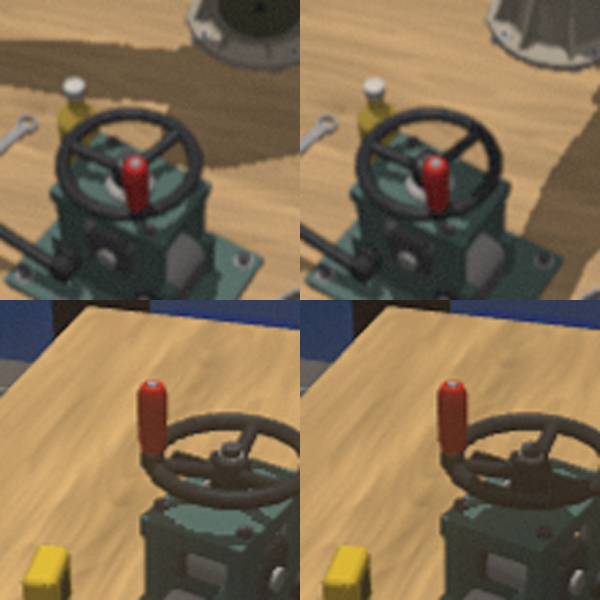

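The handle sits at the same pixels as at the start in both views: scene about (240,177), side about (246,153). The bystanders in view have not moved, so I'll hand in.

```bash
python3 -c "
from workcell import ticket
print(ticket.hand_in())"
```

```text
the job is handed in; nothing more can be done
None
```

I turned the feed wheel one full turn clockwise by its handle and handed the job in: the handle is back at its starting position in both camera views, the arm stands clear, and the hand-in gave no verdict.

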